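# Grade a stone core in the ring stand

## Task

Three stone drill cores stand on the grey board. Take the tall one of middle thickness and pass it from above down through the rings of the steel ring stand, keeping hold of it until a ring stops it, then let go and leave it standing upright in the rings. Leave the other two cores standing where they are.

Things in the scene. Friction and masses are not known exactly. Their poses are not given: they have to be found in the camera images.
- core_mid (a point): The core to grade: upright plain sandstone cylinder, 30 mm thick, 130 mm long, flat ends, about 0.2 kg, standing on the grey board (120 x 360 x 12 mm). The point is its centre, 65 mm from either end; z along its length, up. In the rings its lower 44 mm is below the top of the uppermost ring, so grip it in its upper 45 mm.
- stand: Fixed steel stand: 3 level rings, each 8 mm thick, on one upright axis. Top ring: hole 76 mm, outside 92, upper face 74 mm above the bench. Middle: hole 52, outside 76, face at 52. Lowest: hole 22, outside 68, face at 30; it stops the core. Origin on the ring axis at bench level, z up. Carrying post, 78 mm high, 64 mm from the axis on the stand's -x side; base plate 150 x 110 x 8 mm.
- thick_mid (a point): Bystander: sandstone core 60 mm thick, 90 mm tall, upright on the board. The point is its centre, 45 mm above its foot; z up.
- thin_mid (a point): Bystander: sandstone core 16 mm thick, 70 mm tall, upright on the board. The point is its centre, 35 mm above its foot; z up. The three cores stand in a row at least 95 mm apart, centre to centre, in any order.

How it is judged (in metres and radians):
On the way:
1. the core, still held, is down through the upper two rings and its foot is on (within 10 mm of) the lowest ring (z of core_mid in the frame of stand below 0.105 m and horizontal distance between core_mid and stand below 0.02 m and contact force between the fingers and core above 0.5 N), for 0.1 s.
At the end, for the whole second after the job is handed in: The middle-thickness core stands in the ring stand, its foot on the lowest ring (centre 95 mm above the bench within 6 mm, within 18 mm of the ring axis), upright within 10 degrees, released and at rest; the thick and the thin core are within 30 mm of where they started (z of core_mid in the frame of stand between 0.089 and 0.101 m and horizontal distance between core_mid and stand below 0.018 m and angle between core_mid's own z axis and vertical below 0.175 rad and contact force between core and stand above 0.5 N and contact force between the fingers and core below 0.1 N and linear speed of core below 0.02 m/s and distance of each of thick_mid, thin_mid from where it was at the start of the episode below 0.03 m); the robot touches nothing.
It fails at once if the thick or the thin core is knocked over or moved more than 30 mm (distance of any of thick_mid, thin_mid from where it was at the start of the episode above 0.03 m or angle between any of thick_mid, thin_mid's own z axis and vertical above 0.5 rad).
It also fails if it takes over 42 s, if anything falls off the work surface, if the arm or the gripper's body presses on something with over 40 N, if the wrist force passes 120 N, or if a joint passes its speed limit or range.

## Robot

A 6-joint arm with a two-finger parallel gripper is mounted at the origin on the work surface. World frame = base frame: x ahead of the robot, y to its left, z up, the work surface at z = 0. Lengths are in mm, angles in rad, forces in N, time in s.
With the tool pointing down it reaches from about 275 to 725 mm from the base axis. Payload 15.9 kg.
Tool frame: the origin (TCP) lies midway between the tips of the shut fingers; the grasp point (between the pads) lies 19 mm behind it; z points along the fingers, y is the line along which they close (so a half turn about z gives the same grasp; the last joint's range is limited). The gripper opens to 85 mm and grips with 20 to 120 N. Pads are 22 mm wide; open, the fingers measure 114 mm over their backs; the gripper's body (76 mm by 85 mm) begins 54 mm behind the grasp point. The pads swing forward as they close: fully open they stand 13 mm farther back than shut.
Start: joints at [1.277, 0.213, -0.034, 1.323, 0, 1.571], TCP at [144.79, 478.562, 231.306] pointing down, gripper open.
Joint ranges: [-2.98, 2.98], [-0.74, 1.72], [-1.14, 1.35], [-2.1, 2.04], [-1.57, 1.44], [-3.14, 3.14]. Speed limits (rad/s): [1.89, 1.89, 2.39, 2.57, 3.14, 3.14].

## Interface

Orientations are given as a unit quaternion [x, y, z, w].
In Python, from bench import ctrl gives the robot as it stands.
- The arm moves only by the tool drive_tool, never from a script. Its argument "commands" is a list of rows, each a list of 7 numbers: the turn, a rotation vector about the tool's x, y, z in units of 0.12 rad (1.0 is 0.12 rad), then the shift along the tool's x, y, z in units of 40 mm (1.0 is 40 mm), then the opening, from 0 (shut) to 1 (fully open). In form: [[rx, ry, rz, dx, dy, dz, hand], ...]. A call has 1 to 20 rows; each row shifts and turns the commanded pose from where the row before left it, along the tool's axes as they then stand; what a row does not reach is not made up. A row lasts 1/12 s, in which the tool goes at most 41.7 mm and 7.16 degrees, less where a joint would pass 70% of its speed; a pose out of reach is approached as far as the arm can. A call with a number of a shift or a turn outside -1 to 1 is refused whole. A call with a gripper value outside its range is refused whole. The fingers move at their own pace and stop on an object; the grip force is fixed at half the most. Time passes only in rows, so rows that do not move let the fingers close. It gives the time, the measured TCP pose, the force, the opening and the grip force at its end, in the units of the state.
- ctrl.state(): the state, without advancing time (a new reading comes with each control period).
- ctrl.grab_frame(name): name is "scene" or "top" or "wrist"; returns a dict with "frame" (384x512x3 uint8, blue, green, red), "z_map" (384x512 float32, mm along the optical axis (not along the pixel's ray), 0 where there is no reading), "fx", "fy", "cx", "cy" (pixels), "world_to_cam" (4x4, takes a point from world to camera coordinates); the wrist camera has in their place "T_tool_cam" (4x4, takes a point from camera to tool coordinates, whose origin is the TCP and whose axes are the flange's). Camera axes: x right, y down, z forward; pixel columns grow to the right and rows downward; lengths in mm; the calibration is good to about 2 mm. A picture is of the moment at which its call begins: read the wrist's pose just before it.
- ctrl.close_job(): hands the job in; it is judged then, once.
The state is a dict: "clock": time; "joints": joint angles; "qd": joint speeds; "joint_efforts": joint torques, N m; "eef_pos": TCP position; "eef_rot": TCP orientation; "contact_force": force on the tool from outside, world axes, zero at the start; "wrist_torque": the same for the moment, N m; "grip_width": finger opening in mm; "grip_force": force on a finger pad.
Only numpy, scipy, OpenCV 4.12 (cv2) and the standard library are available. Lean on these libraries where they do the work, as an engineer would, in place of code of your own. Each camera call takes 0.05 s, during which the arm holds its last target. There are 200 camera calls.

## Working session

There is one attempt and no reset: what is moved stays moved. The work goes in short steps, Python scripts to look and compute and a tool call to move; the robot and the scene stay as the last step left them, time stands still between calls to the robot, and variables do not carry over. Pictures are saved under pics/ and viewed, at most 10 in all, crops included, and the job is handed in when it is done.

Besides the shell and the picture viewer there is one more tool, called after "Emit:" as name([rows], argument=value, ...), one row to a line, values as JSON. drive_tool: Moves the arm, as the interface text tells. Its arguments: {"type":"object","properties":{"commands":{"type":"array","items":{"type":"array","items":{"type":"number","minimum":-1,"maximum":1}}}},"required":["commands"]}

```bash
mkdir -p pics; cat > h.py <<'E'
import numpy as np, cv2
from bench import ctrl
def pts(f):
    z=f["z_map"]; v,u=np.mgrid[:z.shape[0],:z.shape[1]]
    P=np.stack([(u-f["cx"])/f["fx"]*z,(v-f["cy"])/f["fy"]*z,z],-1)
    T=np.linalg.inv(f["world_to_cam"]); W=P@T[:3,:3].T+T[:3,3]
    W[z==0]=np.nan; return W
E
python3 - <<'E'
from h import *
s=ctrl.state(); print(s["eef_pos"],s["eef_rot"],s["clock"])
ims=[]
for n in("top","scene"):
    f=ctrl.grab_frame(n); ims.append(f["frame"]); np.savez("pics/%s.npz"%n,**f)
    print(n,f["world_to_cam"].round(3).tolist(),f["fx"])
cv2.imwrite("pics/a.png",cv2.resize(np.hstack(ims),(800,300)))
E
```

```text
[144.70850962 478.26905817 230.81469165] [ 1.46369917e-01  9.89229779e-01 -5.33919329e-04 -7.63510833e-05] 0.0
top [[0.004, -1.0, -0.013, 13.547], [-0.989, -0.002, -0.149, 539.729], [0.149, 0.013, -0.989, 1101.961], [0.0, 0.0, 0.0, 1.0]] 413.8786621072625
scene [[0.703, 0.711, -0.007, -377.674], [0.384, -0.388, -0.838, -119.389], [-0.599, 0.586, -0.546, 1319.0], [0.0, 0.0, 0.0, 1.0]] 456.00104252565217
```

View pics/a.png

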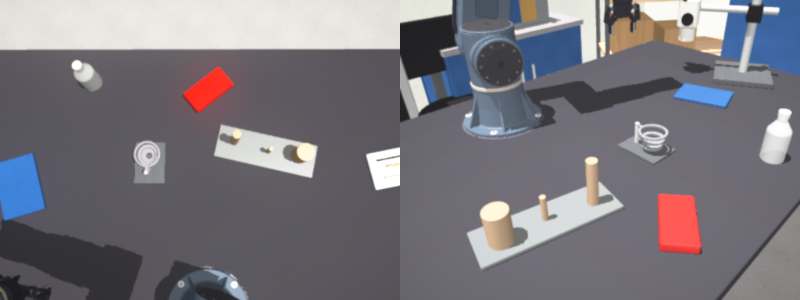

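The top view (left half) shows the tall core at about (237,135), the thin core at (269,149), the thick core at (305,152), the rings at (147,153) and the post at (147,172). Next I'll take positions from the depth map.

```bash
python3 - <<'E'
from h import *
f=dict(np.load("pics/top.npz")); W=pts(f); z=W[...,2]
def reg(name,u0,u1,v0,v1,lo,hi):
    m=np.zeros(z.shape,bool); m[int(v0*1.28):int(v1*1.28),int(u0*1.28):int(u1*1.28)]=1
    m&=(z>lo)&(z<hi); p=W[m]; (c,r)=cv2.minEnclosingCircle(p[:,:2].astype(np.float32))
    print(name,len(p),p.mean(0).round(1),np.round(c,1),round(r,1))
reg("core",225,250,120,150,132,150)
reg("thin",260,280,140,158,74,90)
reg("thick",290,320,138,170,95,110)
reg("ring",130,165,138,166,68,77)
reg("ring2",130,165,138,166,46,54)
reg("ring3",130,165,138,166,24,33)
reg("post",140,155,166,180,74,84)
reg("base",130,168,135,190,3,12)
print(W[int(153*1.28)-2:int(153*1.28)+2,188,2])
c=f["frame"][150:260,160:410]; cv2.imwrite("pics/b.png",cv2.resize(c,None,fx=3.2,fy=3.2,interpolation=2))
E
```

```text
core 113 [584.1 -94.5 141.7] [585. -95.] 15.1
thin 30 [ 546.4 -216.2   80.8] [ 546.7 -216.7] 7.8
thick 417 [ 532.5 -326.2  101.8] [ 532.5 -327.3] 30.2
ring 259 [532.8 209.5  73. ] [528.9 208.7] 45.9
ring2 241 [531.9 213.2  50.9] [530.2 210.5] 37.1
ring3 209 [532.  212.8  29.2] [531.6 212.8] 26.0
post 32 [472.1 207.7  77.3] [477.9 206.8] 19.0
base 1224 [490.5 203.4   7.2] [508.9 213. ] 114.1
[31.30422463 30.66505142 27.72535564 29.74354448]
```

View pics/b.png

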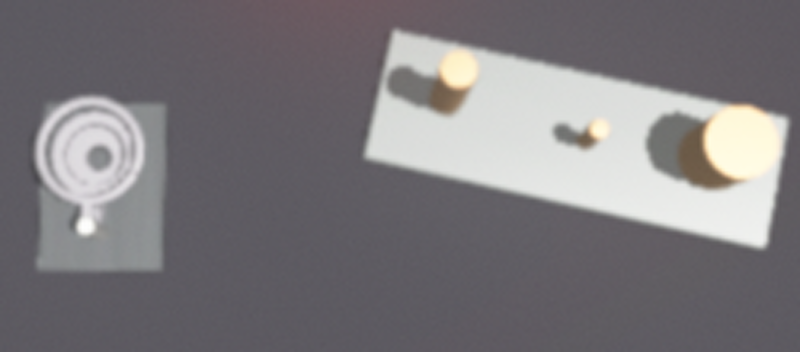

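Tall core is at (585,-95) with its top at 142 mm, and the stand axis is near (531,210). Moving above the core.

Emit:
drive_tool([
  [0,0,0,-0.734,-0.526,0.039,1],
  [0,0,0,-0.734,-0.526,0.039,1],
  [0,0,0,-0.734,-0.526,0.039,1],
  [0,0,0,-0.734,-0.526,0.039,1],
  [0,0,0,-0.734,-0.526,0.039,1],
  [0,0,0,-0.734,-0.526,0.039,1],
  [0,0,0,-0.734,-0.526,0.039,1],
  [0,0,0,-0.734,-0.526,0.039,1],
  [0,0,0,-0.734,-0.526,0.039,1],
  [0,0,0,-0.734,-0.526,0.039,1],
  [0,0,0,-0.734,-0.526,0.039,1],
  [0,0,0,-0.734,-0.526,0.039,1],
  [0,0,0,-0.734,-0.526,0.039,1],
  [0,0,0,-0.734,-0.526,0.039,1],
  [0,0,0,-0.734,-0.526,0.039,1],
  [0,0,0,-0.734,-0.526,0.039,1],
  [0,0,0,-0.734,-0.526,0.039,1],
  [0,0,0,-0.734,-0.526,0.039,1],
  [0,0,0,-0.734,-0.526,0.039,1],
  [0,0,0,-0.734,-0.526,0.039,1],
])

```text
clock: 1.77
eef_pos: [585.6, -96.0, 199.6]
eef_rot: [0.146, 0.989, 0.0, -0.0]
contact_force: [0.3, 0.4, 0.2]
grip_width: 85.2
grip_force: 0.0
```

Emit:
drive_tool([
  [0,0,0,0,0,0,1],
  [0,0,0,0,0,0,1],
  [0,0,0,0,0,0,1],
])

```text
clock: 2.02
eef_pos: [584.6, -94.1, 199.6]
eef_rot: [0.147, 0.989, 0.0, -0.001]
contact_force: [-0.7, 0.6, -0.3]
grip_width: 85.0
grip_force: 0.0
```

```bash
cat >> h.py <<'E'
from scipy.spatial.transform import Rotation as R
def wrist():
    s=ctrl.state(); f=ctrl.grab_frame("wrist"); T=np.eye(4)
    T[:3,:3]=R.from_quat(s["eef_rot"]).as_matrix(); T[:3,3]=s["eef_pos"]
    f["world_to_cam"]=np.linalg.inv(T@f["T_tool_cam"]); return s,f,pts(f),T
E
python3 - <<'E'
from h import *
s,f,W,T=wrist(); cv2.imwrite("pics/c.png",f["frame"])
print(s["eef_pos"],s["eef_rot"],s["joints"],f["T_tool_cam"].round(2).tolist())
p=W[(W[...,2]>130)&(W[...,2]<150)&(np.hypot(W[...,0]-585,W[...,1]+95)<40)]
print(len(p),p.mean(0), cv2.minEnclosingCircle(p[:,:2].astype(np.float32)) if len(p) else 0)
E
```

```text
[584.57331198 -94.09229636 199.60795112] [ 1.46539307e-01  9.89204682e-01  9.85307389e-05 -5.64006124e-04] [-1.59687561e-01  4.13873540e-01  1.62450144e-01  1.32050334e+00
  1.82812159e-04  1.34450182e-01] [[0.0, -0.95, -0.31, 80.42], [1.0, 0.0, 0.0, 0.22], [-0.0, -0.31, 0.95, -142.99], [0.0, 0.0, 0.0, 1.0]]
1181 [583.82148728 -92.8112763  141.46325001] ((585.6754150390625, -93.35883331298828), 15.0221586227417)
```

View pics/c.png

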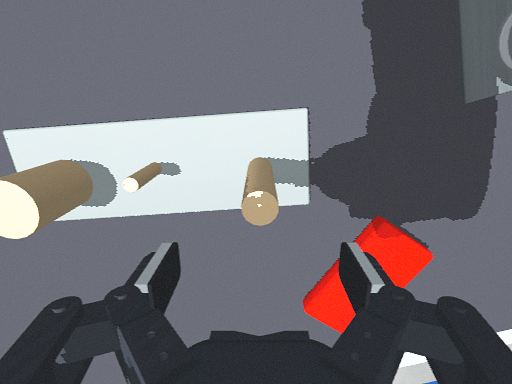

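The wrist view shows the core's top at (260,208), centred between the pads, which are at columns 165 and 355. Lowering the tool about 100 mm, then closing.

Emit:
drive_tool([
  [0,0,0,0,0,0.4,1],
  [0,0,0,0,0,0.5,1],
  [0,0,0,0,0,0.5,1],
  [0,0,0,0,0,0.5,1],
  [0,0,0,0,0,0.4,1],
  [0,0,0,0,0,0.2,1],
  [0,0,0,0,0,0,1],
  [0,0,0,0,0,0,0],
  [0,0,0,0,0,0,0],
  [0,0,0,0,0,0,0],
  [0,0,0,0,0,0,0],
  [0,0,0,0,0,0,0],
  [0,0,0,0,0,0,0],
  [0,0,0,0,0,0,0],
  [0,0,0,0,0,0,0],
  [0,0,0,0,0,0,0],
])

```text
clock: 3.4
eef_pos: [585.5, -94.3, 101.0]
eef_rot: [0.146, 0.989, 0.0, 0.001]
contact_force: [-0.4, 0.4, 6.6]
grip_width: 29.1
grip_force: 58.8
```

Emit:
drive_tool([
  [0,0,0,0,0,-0.3,0],
  [0,0,0,0,0,-0.6,0],
  [0,0,0,0,0,-0.7,0],
  [0,0,0,0,0,-0.7,0],
  [0,0,0,0,0,-0.4,0],
  [0,0,0,0.2,0.38,0,0],
  [0,0,0,0.292,0.574,0,0],
  [0,0,0,0.292,0.574,0,0],
  [0,0,0,0.292,0.574,0,0],
  [0,0,0,0.292,0.574,0,0],
  [0,0,0,0.292,0.574,0,0],
  [0,0,0,0.292,0.574,0,0],
  [0,0,0,0.292,0.574,0,0],
  [0,0,0,0.292,0.574,0,0],
  [0,0,0,0.292,0.574,0,0],
  [0,0,0,0.292,0.574,0,0],
  [0,0,0,0.292,0.574,0,0],
  [0,0,0,0.1,0.19,0,0],
  [0,0,0,0,0,0,0],
  [0,0,0,0,0,0,0],
])

```text
clock: 5.07
eef_pos: [530.2, 209.9, 208.1]
eef_rot: [0.146, 0.989, -0.0, -0.0]
contact_force: [0.1, 0.2, -0.9]
grip_width: 29.0
grip_force: 59.4
```

```bash
python3 - <<'E'
from h import *
s,f,W,T=wrist(); cv2.imwrite("pics/d.png",f["frame"]); np.savez("pics/w.npz",W=W)
t=ctrl.grab_frame("top"); V=pts(t)
c=t["frame"][140:240,140:240]; cv2.imwrite("pics/e.png",cv2.resize(c,None,fx=5,fy=5))
print(s["eef_pos"])
from scipy.optimize import least_squares
def fit(p,r):
    return least_squares(lambda c:np.hypot(*(p[:,:2]-c).T)-r,[531,210],loss="soft_l1").x
for n,A in(("wrist",W),("top",V)):
    d=np.hypot(A[...,0]-531,A[...,1]-210)
    for lo,hi,r in((69,77,42),(48,54,32)):
        p=A[(A[...,2]>lo)&(A[...,2]<hi)&(d<56)]
        print(n,r,len(p), fit(p,r) if len(p)>20 else 0)
E
```

```text
[530.19700486 209.94931306 208.07149141]
wrist 42 1735 [529.06735057 211.11149011]
wrist 32 1332 [530.81861463 210.71020137]
top 42 128 [529.06345548 208.57749055]
top 32 71 [530.68059381 209.88552522]
```

View pics/d.png

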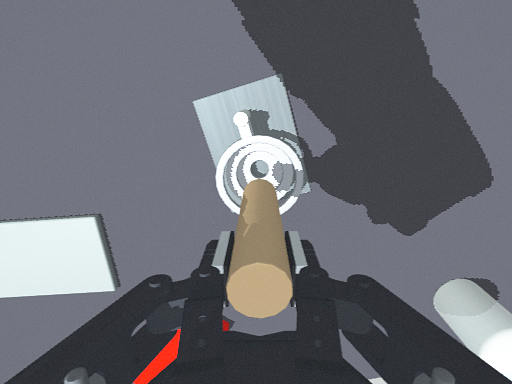

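The wrist view shows the core held straight, with the rings centred at about (260,172) directly under its foot. Both cameras put the axis at about (530,210), so I'll lower.

Emit:
drive_tool([
  [0,0,0,0,0,0.3,0],
  [0,0,0,0,0,0.4,0],
  [0,0,0,0,0,0.4,0],
  [0,0,0,0,0,0.4,0],
  [0,0,0,0,0,0.3,0],
  [0,0,0,0,0,0.2,0],
  [0,0,0,0,0,0,0],
])

```text
clock: 5.75
eef_pos: [529.7, 208.8, 126.6]
eef_rot: [0.147, 0.989, -0.001, -0.001]
contact_force: [-0.3, -0.4, -1.9]
grip_width: 28.9
grip_force: 59.5
```

Emit:
drive_tool([
  [0,0,0,0,0,0.05,0],
  [0,0,0,0,0,0.05,0],
  [0,0,0,0,0,0.05,0],
  [0,0,0,0,0,0,0],
  [0,0,0,0,0,0,0],
])

```text
clock: 6.17
eef_pos: [530.4, 210.0, 122.4]
eef_rot: [0.146, 0.989, 0.0, 0.0]
contact_force: [0.5, -0.7, -2.7]
grip_width: 28.9
grip_force: 59.5
```

Not in contact yet, with roughly 3 mm to go.

Emit:
drive_tool([
  [0,0,0,0,0,0.03,0],
  [0,0,0,0,0,0,0],
  [0,0,0,0,0,0.025,0],
  [0,0,0,0,0,0,0],
  [0,0,0,0,0,0,0],
])

```text
clock: 6.58
eef_pos: [530.2, 210.0, 119.9]
eef_rot: [0.146, 0.989, -0.0, -0.0]
contact_force: [-0.1, -0.0, -1.4]
grip_width: 28.7
grip_force: 59.5
```

Emit:
drive_tool([
  [0,0,0,0,0,0.02,0],
  [0,0,0,0,0,0,0],
  [0,0,0,0,0,0,0],
])

```text
clock: 6.83
eef_pos: [530.2, 210.0, 119.1]
eef_rot: [0.146, 0.989, -0.0, 0.0]
contact_force: [0.6, 0.3, -1.1]
grip_width: 28.4
grip_force: 59.5
```

Emit:
drive_tool([
  [0,0,0,0,0,0.025,0],
  [0,0,0,0,0,0,0],
  [0,0,0,0,0,0,0],
])

```text
clock: 7.08
eef_pos: [530.6, 210.1, 118.9]
eef_rot: [0.146, 0.989, 0.0, 0.001]
contact_force: [-1.9, -1.2, 9.3]
grip_width: 28.8
grip_force: 60.5
```

Emit:
drive_tool([
  [0,0,0,0,0,0.025,0],
  [0,0,0,0,0,0,0],
  [0,0,0,0,0,0,0],
])

```text
clock: 7.33
eef_pos: [530.9, 210.1, 118.9]
eef_rot: [0.146, 0.989, 0.0, 0.001]
contact_force: [-5.3, -3.9, 22.4]
grip_width: 29.0
grip_force: 61.9
```

```bash
python3 - <<'E'
from h import *
s,f,W,T=wrist(); t=ctrl.grab_frame("scene")
c=t["frame"]; w=t["world_to_cam"]@[530,210,95,1]; u=int(t["fx"]*w[0]/w[2]+t["cx"]); v=int(t["fy"]*w[1]/w[2]+t["cy"])
a=cv2.resize(c[v-60:v+60,u-50:u+50],(400,480)); b=cv2.resize(f["frame"],(400,300))
b=np.vstack([b,np.zeros((180,400,3),np.uint8)])
cv2.imwrite("pics/f.png",np.hstack([a,b]))
p=W[(np.hypot(W[...,0]-530,W[...,1]-210)<17)&(W[...,2]>148)&(W[...,2]<172)]
print(s["eef_pos"],s["contact_force"],len(p),np.percentile(p[:,2],[5,50,95]) if len(p) else 0)
E
```

```text
[530.91568521 210.11930375 118.87906413] [-5.33878326 -3.89499698 22.38605527] 4079 [151.01142168 160.07334348 161.2013982 ]
```

View pics/f.png

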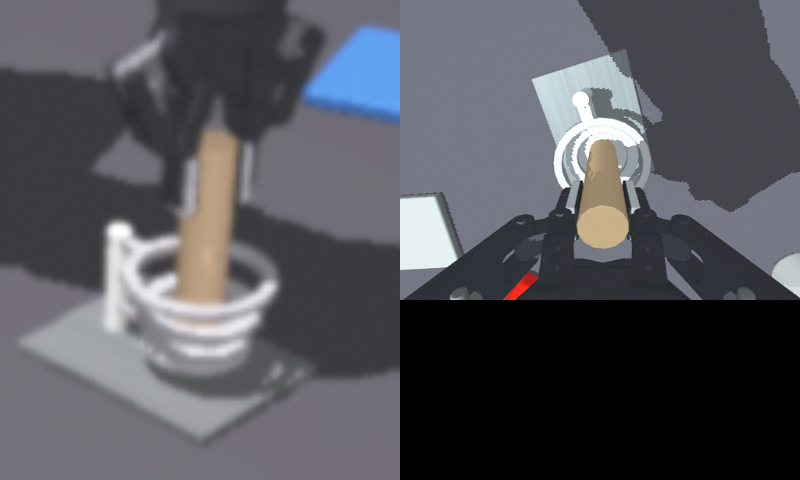

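The core has been stopped by the lowest ring: its top is at 160 mm and the ring pushes back with 22 N. In the scene view it leans about 4° (top at (218,135), foot at (203,325)), which should settle flat once released. I'll ease the press and then open.

Emit:
drive_tool([
  [0,0,0,0,0,-0.03,0],
  [0,0,0,0,0,0,0],
])

```text
clock: 7.6
eef_pos: [530.6, 210.1, 118.9]
eef_rot: [0.146, 0.989, 0.0, 0.0]
contact_force: [-1.3, -0.2, 10.2]
grip_width: 29.0
grip_force: 60.5
```

Emit:
drive_tool([
  [0,0,0,0,0,0,0.4],
  [0,0,0,0,0,0,0.5],
  [0,0,0,0,0,0,0.6],
  [0,0,0,0,0,0,0.8],
  [0,0,0,0,0,0,1],
  [0,0,0,0,0,0,1],
  [0,0,0,0,0,0,1],
  [0,0,0,0,0,0,1],
  [0,0,0,0,0,0,1],
  [0,0,0,0,0,0,1],
])

```text
clock: 8.43
eef_pos: [530.2, 210.0, 118.3]
eef_rot: [0.146, 0.989, -0.0, 0.0]
contact_force: [0.7, -0.2, -0.2]
grip_width: 85.6
grip_force: 0.0
```

```bash
python3 - <<'E'
from h import *
s,f,W,T=wrist(); t=ctrl.grab_frame("scene")
c=t["frame"]; w=t["world_to_cam"]@[530,210,95,1]; u=int(t["fx"]*w[0]/w[2]+t["cx"]); v=int(t["fy"]*w[1]/w[2]+t["cy"])
a=cv2.resize(c[v-60:v+60,u-50:u+50],(400,480)); b=cv2.resize(f["frame"],(400,300))
b=np.vstack([b,np.zeros((180,400,3),np.uint8)])
cv2.imwrite("pics/g.png",np.hstack([a,b]))
p=W[(np.hypot(W[...,0]-530,W[...,1]-210)<27)&(W[...,2]>155)&(W[...,2]<172)]
print(s["clock"],s["eef_pos"],s["contact_force"],s["grip_width"],len(p),cv2.minEnclosingCircle(p[:,:2].astype(np.float32)),np.percentile(p[:,2],[5,50,95]))
E
```

```text
8.4333 [530.24959133 209.99449772 118.30293721] [ 0.68540182 -0.15037691 -0.18787037] 85.59326651942874 3291 ((530.694580078125, 210.92080688476562), 15.38553524017334) [157.17680649 160.25182983 161.15176445]
```

View pics/g.png

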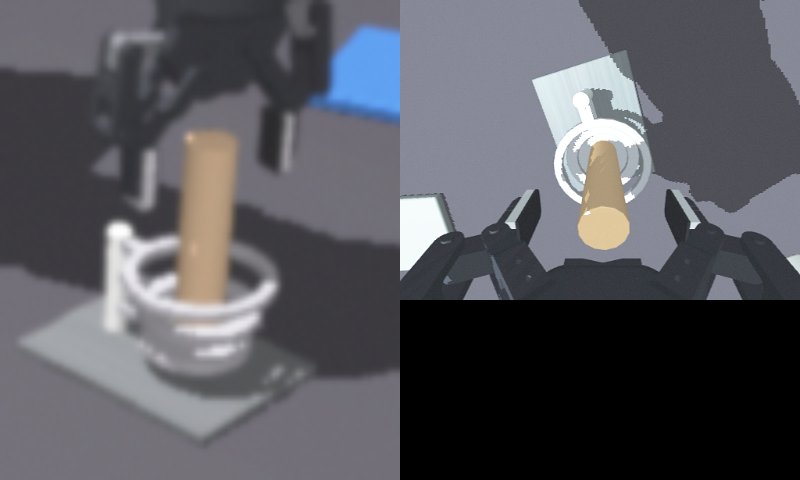

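The fingers are clear, and the core stands free and upright with its top at (530.7,210.9,160). I'll back off straight up and hand in.

Emit:
drive_tool([
  [0,0,0,0,0,-0.3,1],
  [0,0,0,0,0,-0.6,1],
  [0,0,0,0,0,-0.7,1],
  [0,0,0,0,0,-0.7,1],
  [0,0,0,0,0,-0.5,1],
  [0,0,0,0,0,-0.2,1],
  [0,0,0,0,0,0,1],
  [0,0,0,0,0,0,1],
  [0,0,0,0,0,0,1],
])

```text
clock: 9.28
eef_pos: [529.8, 209.8, 236.8]
eef_rot: [0.146, 0.989, -0.001, -0.001]
contact_force: [-0.4, 0.6, -0.6]
grip_width: 85.6
grip_force: 0.0
```

```bash
python3 - <<'E'
from h import *
s,f,W,T=wrist()
p=W[(np.hypot(W[...,0]-530,W[...,1]-210)<27)&(W[...,2]>155)&(W[...,2]<172)]
print(s["eef_pos"],len(p),cv2.minEnclosingCircle(p[:,:2].astype(np.float32)),np.median(p[:,2]))
if len(p)>500: print(ctrl.close_job())
E
```

```text
[529.7560985  209.79854584 236.75083089] 934 ((530.8402099609375, 211.09912109375), 14.936460494995117) 160.31846699976046
the job is handed in; nothing more can be done
None
```

The middle-thickness core stands upright and released in the ring stand, on the lowest ring and about 1 mm from the ring axis; the arm never went near the other two cores, and the job was handed in after about 9 s of robot time (no verdict was returned).

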